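# Flick the stall's order counter back round to zero

## Robot

A 6-joint arm with a two-finger parallel gripper is mounted at the origin on the work surface. World frame = base frame: x ahead of the robot, y to its left, z up, the work surface at z = 0. Lengths are in m, angles in rad, forces in N, time in s.
With the tool pointing down it reaches from about 0.425 to 0.95 m from the base axis. Payload 3.5 kg.
Tool frame: the origin (TCP) lies at the very end of the fingers, on their centre line; the grasp point (between the pads) lies 19 mm behind it (ctrl.grip_point_offset is the distance from the TCP to the grasp point, in m); z points along the fingers, y is the line along which they close (so a half turn about z gives the same grasp; the last joint's range is limited). The gripper opens to 85 mm and grips with 20 to 120 N. Pads are 22 mm wide; open, the fingers measure 114 mm over their backs; the gripper's body (76 mm by 85 mm) begins 54 mm behind the grasp point. The pads swing forward as they close: fully open they stand 13 mm farther back than shut.
Start: joints at [-1.407, 0.286, 1.577, -0, 1.279, -0.15], TCP at [0.208, -0.642, 0.231] pointing down, gripper open.
Joint ranges: [-2.77, 2.77], [-0.9, 2.22], [0.21, 2.48], [-1.53, 4.67], [0.24, 2.81], [-2.84, 2.84]. Speed limits (rad/s): [2.79, 2.79, 3.14, 3.14, 3.14, 3.14].

## Interface

Orientations are given as a unit quaternion [x, y, z, w].
In Python, from plant import telemetry, vision, ctrl gives the robot as it stands.
- The arm moves only by the tool arm_command, never from a script. Its argument "series" is one flat list of numbers, 7 for each row, row after row: the shift along the tool's x, y, z in cm, then the turn, a rotation vector about the tool's x, y, z in degrees, then the closure, from 0 (fully open) to 1 (shut). A call has 1 to 10 rows; each row is the pose to reach, as a shift and turn from the pose commanded when the call began, along the tool's axes at that moment; what a row does not reach only later rows make up. A row lasts 1/12 s, in which the tool goes at most 41.7 mm and 7.16 degrees, less where a joint would pass 70% of its speed; a pose out of reach is approached as far as the arm can. A call with a gripper value outside its range is refused whole. The fingers move at their own pace and stop on an object; "force" is the grip in N (left out, the last holds). Time passes only in rows, so rows that repeat a pose let the fingers close. It gives the time, the measured TCP pose, the force, the opening and the grip force at its end, in the units of the state.
- telemetry.get_state(): the state, without advancing time (a new reading comes with each control period).
- vision.read_camera(name): name is "side" or "top" or "wrist"; returns a dict with "color" (480x640x3 uint8, blue, green, red), "K" (3x3 intrinsics, pixels), "rvec" (rotation vector, rad) and "tvec" (3), from world to camera coordinates, as OpenCV has them; the wrist camera has in their place "T_tool_cam" (4x4, takes a point from camera to tool coordinates, whose origin is the TCP and whose axes are the flange's). Camera axes: x right, y down, z forward; pixel columns grow to the right and rows downward; lengths in m; the calibration is good to about 2 mm. A picture is of the moment at which its call begins: read the wrist's pose just before it. There is no depth.
- ctrl.sign_off(): hands the job in; it is judged then, once.
The state is a dict: "time": time; "qpos": joint angles; "dq": joint speeds; "joint_efforts": joint torques, N m; "eef_pos": TCP position; "tcp_rot": TCP orientation; "contact_force": force on the tool from outside, world axes, zero at the start; "wrist_torque": the same for the moment, N m; "opening": opening from 0.0 (shut) to 1.0 (fully open); "finger_force": force on a finger pad.
Only numpy, scipy, OpenCV 4.12 (cv2) and the standard library are available. Lean on these libraries where they do the work, as an engineer would, in place of code of your own. Each camera call takes 0.05 s, during which the arm holds its last target. There are 200 camera calls.

## Task

Before the next shift, bring the order counter on the stall's counter top to zero: with a fingertip flick the ribbed edge of its flat wheel clockwise (seen from above), one click at a time, until the raised bar on the wheel points straight at the arrow post, and do not run past it. Only push the wheel: the counter stays standing where it is, nothing is gripped or lifted, and the cans, jars, bottle and card reader around it are left alone.

Things in the scene. Friction and masses are not known exactly. Their poses are not given: they have to be found in the camera images.
- counter: Order counter: loose 0.95 kg grey desk unit on rubber feet (slides if pushed over about 7 N). Origin on the table under the wheel's axis; z up, x towards its arrow post and away from the robot within 0.45 rad. Housing x -78 to +112 mm, y -78 to +78 mm, its flat top 40 mm above the table, the wheel over it. Arrow post (14 x 30 mm, top at 80 mm) at x = 83 to 107 mm, pointing at the wheel.
- wheel (a joint): Angle of the flat white wheel (rad), growing CLOCKWISE seen from above; 0: bar points at the arrow post. One click = 0.785 rad; a sprung roller holds it at each multiple and pulls it into the nearest when let go. A push of 1 to 2 N at the ribs moves it; past half way it jumps on by itself. Starts 2 to 5 clicks short of zero. Stops at -4.48 and +1.49: zero is reached only clockwise.
- wheel_center (a point): Centre of the wheel, on its vertical axis, 56 mm above the table. Disc of radius 44 mm with 8 radial ribs 8 mm thick out to radius 66 mm; all 46 to 66 mm above the table. At each click ribs lie at multiples of 45 deg from the counter's x, gaps (42 mm clear at the rib ends) midway. A shut fingertip hung in one gap and moved clockwise to the middle of the next takes it on one click.
- bar_tip (a point): Outer end of the raised steel bar, 70 mm above the table. The bar (54 x 8 x 8 mm, top 74 mm above the table) lies on top of the wheel along one rib, from radius 8 to 62 mm.
- arrow_tip (a point): Point of the arrow post on the housing, 83 mm from the wheel's axis along the counter's x, 76 mm above the table.
- can_a: Drink can, 66 mm across, 122 mm high, standing beyond the counter's arrow end; origin at the centre of its underside. Leave alone.
- can_b: Drink can, 66 mm across, 122 mm high, far to the left; origin at the centre of its underside. Leave alone.
- jar_a: Glass jar, 68 mm across, 75 mm high, on the right of the counter (its -y side); origin at the centre of its underside. Leave alone.
- jar_b: Glass jar, 68 mm across, 75 mm high, far to the right; origin at the centre of its underside. Leave alone.
- water: Water bottle, 66 mm across, 210 mm high, well beyond the counter; origin at the centre of its underside. Leave alone.
- reader: Card reader, a rounded white block 85 x 85 x 52 mm, on the left of the counter (its +y side); origin at the centre of its underside. Leave alone.

How it is judged:
On the way:
1. the wheel has been brought to one click short of zero (within a quarter click) and was there for at least 0.2 s (value of joint wheel between -0.981747 and -0.589049 rad), for 0.2 s.
At the end, for the whole second after the job is handed in: The wheel rests in its zero click (bar within 0.15 rad of the arrow), the counter stands flat within 30 mm of where it was, and the cans, jars, bottle and reader stand upright within 20 mm of where they were (value of joint wheel between -0.15 and 0.15 rad and velocity of joint wheel between -0.1 and 0.1 rad/s and distance of counter from where it was at the start of the episode below 0.03 m and angle between counter's own z axis and vertical below 0.05 rad and linear speed of counter below 0.02 m/s and distance of each of can_a, can_b, jar_a, jar_b, water, reader from where it was at the start of the episode below 0.02 m and angle between each of can_a, can_b, jar_a, jar_b, water, reader's own z axis and vertical below 0.15 rad); the robot touches nothing.
It fails at once if the wheel was run past zero (by more than 0.6 of a click) (value of joint wheel above 0.471239 rad).
It fails at once if the counter was shoved more than 30 mm, tipped or lifted (distance of counter from where it was at the start of the episode above 0.03 m or angle between counter's own z axis and vertical above 0.15 rad or height (world z) of counter above 0.012 m).
It fails at once if a can, jar, bottle or the card reader was shoved more than 20 mm, lifted or tipped (distance of any of can_a, can_b, jar_a, jar_b, water, reader from where it was at the start of the episode above 0.02 m or height (world z) of any of can_a, can_b, jar_a, jar_b, water, reader above 0.012 m or angle between any of can_a, can_b, jar_a, jar_b, water, reader's own z axis and vertical above 0.3 rad).
It also fails if it takes over 54 s, if anything falls off the work surface, if the arm or the gripper's body presses on something with over 40 N, if the wrist force passes 120 N, or if a joint passes its speed limit or range.

## Working session

There is one attempt and no reset: what is moved stays moved. The work goes in short steps, Python scripts to look and compute and a tool call to move; the robot and the scene stay as the last step left them, time stands still between calls to the robot, and variables do not carry over. Pictures are saved under pics/ and viewed, at most 10 in all, crops included, and the job is handed in when it is done.

Besides the shell and the picture viewer there is one more tool, called after "Emit:" as name(argument=value, ...), one argument or row to a line, values as JSON. arm_command: Moves the arm, as the interface text tells. Its arguments: {"type":"object","properties":{"series":{"type":"array","items":{"type":"number"}},"force":{"type":"number"}},"required":["series"]}

```bash
mkdir -p pics; python3 - <<'E'
from plant import telemetry, vision
import cv2
s=telemetry.get_state();print(s['time'],s['eef_pos'],s['tcp_rot'],s['opening'])
for n in('top','side'):
    c=vision.read_camera(n);cv2.imwrite(f'pics/{n}0.png',c['color']);print(n,c['K'].tolist(),c['rvec'],c['tvec'])
E
```

```text
0.0 [ 0.20827349 -0.64139015  0.22995159] [ 9.87719010e-01  1.56236297e-01  6.98403818e-06 -1.17349106e-03] 0.9999886321186993
top [[592.0729458875218, 0.0, 317.09297467509543], [0.0, 592.0729458875218, 239.45662534208984], [0.0, 0.0, 1.0]] [ 2.17477911 -2.12303812  0.14642514] [0.04211527 0.65919877 1.24536213]
side [[443.86462329936035, 0.0, 319.458352152613], [0.0, 443.86462329936035, 235.66125945737932], [0.0, 0.0, 1.0]] [ 0.8426233  -2.53517134  1.14413322] [0.55619659 0.30696398 0.59238745]
```

View pics/top0.png

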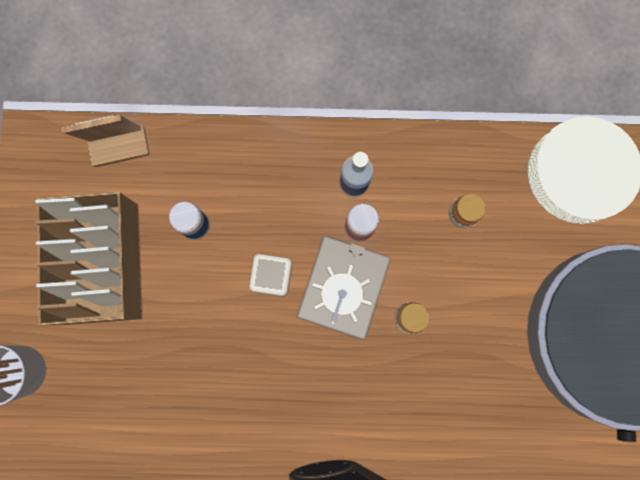

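View pics/side0.png

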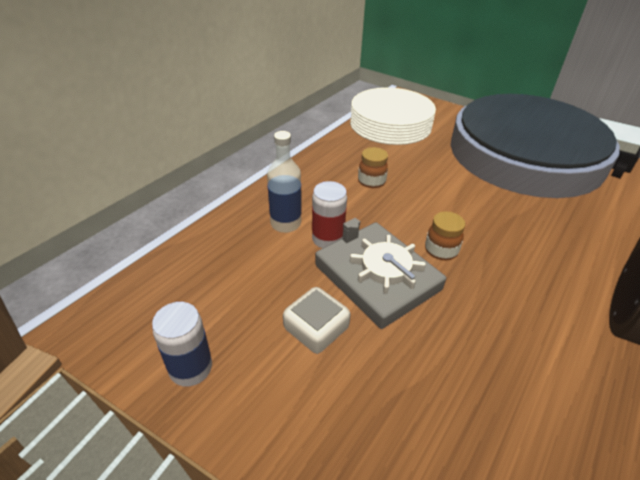

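The top view shows the counter's wheel at about (342,294) and the arrow at (356,250). The bar tip is at (334,324), opposite the arrow, so the wheel is about 4 clicks short. The reader is on the left, the jar on the right, and the can lies beyond the arrow. The side view agrees.

```bash
cat > h.py <<'E'
import numpy as np, cv2
from plant import telemetry, vision
from scipy.spatial.transform import Rotation as R
def ray(c,uv,z):
    M=cv2.Rodrigues(np.array(c['rvec'],float))[0];t=np.array(c['tvec'],float).ravel()
    d=M.T@np.linalg.inv(c['K'])@[uv[0],uv[1],1];o=-M.T@t
    return o+d*(z-o[2])/d[2]
def W(p,c,yaw):  # counter-frame points to world
    p=np.atleast_2d(np.array(p,float));C,S=np.cos(yaw),np.sin(yaw)
    return np.c_[c[0]+C*p[:,0]-S*p[:,1],c[1]+S*p[:,0]+C*p[:,1],p[:,2]]
def pix(c,P):
    return cv2.projectPoints(P,np.array(c['rvec'],float),np.array(c['tvec'],float),c['K'],None)[0].reshape(-1,2)
E
python3 - <<'E'
from h import *
from scipy.optimize import least_squares
c=vision.read_camera('top')
hs=[[.112,.078,.04],[.112,-.078,.04],[-.078,-.078,.04],[-.078,.078,.04]]
uv=np.array([(322,237),(389,257),(365,338),(298,317)],float)
g=cv2.cvtColor(c['color'],cv2.COLOR_BGR2GRAY)
m=(g>200).astype(np.uint8);m[:,:290]=0;m[:,395:]=0;m[:255]=0;m[345:]=0
# wheel template fit: ribs+disc rendered
ang=np.arange(8)*np.pi/4
def f(p): return (pix(c,W(hs,p[:2],p[2]))-uv).ravel()
p0=ray(c,(342,294),.066);r=least_squares(f,[p0[0],p0[1],-.3]);print(p0,r.x,r.fun)
D=cv2.GaussianBlur(g,(3,3),0).astype(np.float32)
def score(p):
    rr=np.concatenate([[[rad*np.cos(a),rad*np.sin(a),.066] for rad in (.052,.056,.06,.064)] for a in ang])
    gg=np.concatenate([[[rad*np.cos(a+np.pi/8),rad*np.sin(a+np.pi/8),.066] for rad in (.05,.055,.06,.065)] for a in ang])
    s=lambda P:cv2.remap(D,pix(c,W(P,p[:2],p[2])).astype(np.float32),None,cv2.INTER_LINEAR).mean()
    return s(gg)-s(rr)
from scipy.optimize import minimize
best=minimize(score,r.x,method='Nelder-Mead',options=dict(initial_simplex=r.x+np.array([[0,0,0],[.006,0,0],[0,.006,0],[0,0,.08]])))
p=best.x;print(p,best.fun)
for n in('can_a',(362,218),.122),('jar',(413,317),.075),('reader',(271,275),.052): print(n[0],ray(c,n[1],n[2]))
im=cv2.resize(c['color'][220:350,240:440],None,fx=4,fy=4,interpolation=cv2.INTER_CUBIC)
P=W(hs+[[.066*np.cos(a),.066*np.sin(a),.066] for a in ang]+[[0,0,.066],[.083,0,.076]],p[:2],p[2])
for q in pix(c,P): cv2.circle(im,tuple(int(v) for v in (q-[240,220]+.5)*4),3,(0,0,255),-1)
cv2.imwrite('pics/ov.png',im)
E
```

```text
[0.53980935 0.00234385 0.066     ] [ 0.54034909  0.00281202 -0.27233435] [-0.14931574 -2.14785973  1.26556894 -1.4823305   0.76558692  1.96826922
 -1.8704001   1.47935009]Traceback (most recent call last):
  File "<stdin>", line 19, in <module>
    res = _minimize_neldermead(fun, x0, args, callback, bounds=bounds,
                               **options)
    fsim[k] = func(sim[k])
              ~~~~^^^^^^^^
    fx = function(np.copy(x), *(wrapper_args + args))
  File "<stdin>", line 17, in score
  File "<stdin>", line 16, in <lambda>
cv2.error: OpenCV(4.12.0) /io/opencv/modules/imgproc/src/imgwarp.cpp:1821: error: (-215:Assertion failed) ((map1.type() == CV_32FC2 || map1.type() == CV_16SC2) && map2.empty()) || (map1.type() == CV_32FC1 && map2.type() == CV_32FC1) in function 'remap'
```

```bash
cat >> h.py <<'E'
from scipy.optimize import minimize
HS=[[.112,.078,.04],[.112,-.078,.04],[-.078,-.078,.04],[-.078,.078,.04]]
ang=np.arange(8)*np.pi/4
def fit(c,p0):
    D=cv2.GaussianBlur(cv2.cvtColor(c['color'],cv2.COLOR_BGR2GRAY),(3,3),0).astype(np.float32)
    pol=lambda o,rs:[[r*np.cos(a+o),r*np.sin(a+o),.066] for a in ang for r in rs]
    def score(p):
        s=lambda P:np.clip(cv2.remap(D,pix(c,W(P,p[:2],p[2])).astype(np.float32).reshape(-1,1,2),None,cv2.INTER_LINEAR),0,230).mean()
        return s(pol(np.pi/8,(.05,.055,.06,.065)))+s(pol(0,(.073,)))-2*s(pol(0,(.052,.056,.06,.064)))
    b=minimize(score,p0,method='Nelder-Mead',options=dict(initial_simplex=np.array(p0)+np.array([[0,0,0],[.006,0,0],[0,.006,0],[0,0,.08]])))
    return b.x,b.fun
def overlay(c,p,box,k,name):
    x0,y0,x1,y1=box
    im=cv2.resize(c['color'][y0:y1,x0:x1],None,fx=k,fy=k,interpolation=cv2.INTER_CUBIC)
    P=W(HS+[[.066*np.cos(a),.066*np.sin(a),.066] for a in ang]+[[0,0,.066],[.083,0,.076]],p[:2],p[2])
    for q in pix(c,P): cv2.circle(im,tuple(int(v) for v in (q-[x0,y0]+.5)*k),3,(0,0,255),-1)
    cv2.imwrite(name,im)
E
python3 - <<'E'
from h import *
c=vision.read_camera('top')
p,s=fit(c,[.5403,.0028,-.27]);print(p,s)
s=vision.read_camera('side');print(fit(s,p))
for n in('can_a',(362,218),.122),('jar',(413,317),.075),('reader',(271,275),.052): print(n[0],ray(c,n[1],n[2]))
overlay(c,p,(240,220,440,350),4,'pics/ov.png')
E
```

```text
[ 0.54031969  0.00282032 -0.29423522] -93.54891967773438
(array([ 0.54007063,  0.00501368, -0.29806975]), np.float64(-150.81930541992188))
can_a [ 0.69422658 -0.0337191   0.122     ]
jar [ 0.49500554 -0.14665492  0.075     ]
reader [0.5775325  0.15522661 0.052     ]
```

View pics/ov.png

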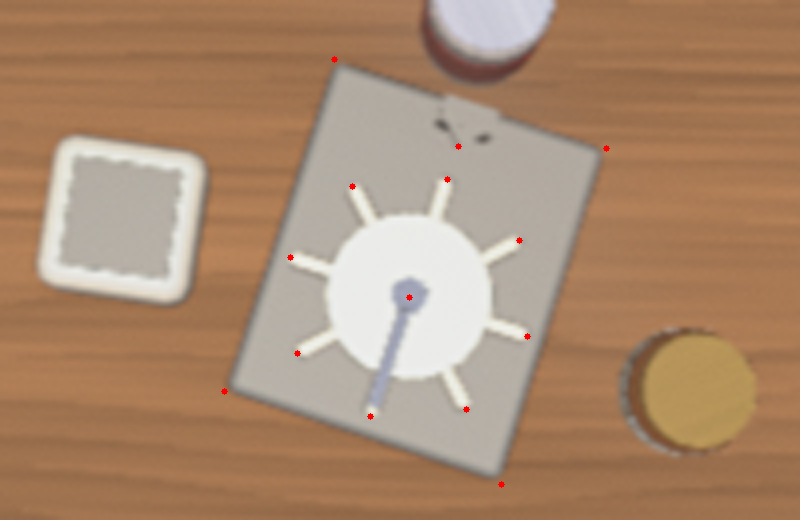

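```bash
cat >> h.py <<'E'
C=(.540,.004);YAW=-.296
def target(gap_deg,r,z,flip=1):  # tool y along radius (inward if flip)
    a=YAW+np.radians(gap_deg);pos=np.array([C[0]+r*np.cos(a),C[1]+r*np.sin(a),z])
    yx=a+np.pi/2+(np.pi if flip else 0)
    x=np.array([np.cos(yx),np.sin(yx),0]);zt=np.array([0,0,-1.]);return pos,np.c_[x,np.cross(zt,x),zt]
def delta(pos,M,st=None):
    st=st or telemetry.get_state();R0=R.from_quat(st['tcp_rot']).as_matrix()
    sh=R0.T@(pos-np.array(st['eef_pos']))*100; rv=np.degrees(R.from_matrix(R0.T@M).as_rotvec())
    return np.round(sh,2),np.round(rv,1)
E
python3 -c "
from h import *
print(telemetry.get_state()['qpos']);print(*target(-67.5,.068,.24));print(delta(*target(-67.5,.068,.24)))"
```

```text
[-1.40702100e+00  2.86713980e-01  1.57735753e+00 -1.48152336e-05
  1.27857939e+00 -1.50017569e-01]
[ 0.54656529 -0.06368232  0.24      ] [[-0.99532829 -0.09654845  0.        ]
 [-0.09654845  0.99532829  0.        ]
 [ 0.          0.         -1.        ]]
(array([ 50.02, -44.54,  -0.88]), array([ 0.000e+00, -1.000e-01, -1.676e+02]))
```

Emit:
arm_command(
  series=[50,-44.5,-0.9,0,0,-167.6,1,50,-44.5,-0.9,0,0,-167.6,1,50,-44.5,-0.9,0,0,-167.6,1,50,-44.5,-0.9,0,0,-167.6,1,50,-44.5,-0.9,0,0,-167.6,1,50,-44.5,-0.9,0,0,-167.6,1,50,-44.5,-0.9,0,0,-167.6,1,50,-44.5,-0.9,0,0,-167.6,1,50,-44.5,-0.9,0,0,-167.6,1,50,-44.5,-0.9,0,0,-167.6,1],
)

```text
time: 1.08
eef_pos: [0.4195, -0.2806, 0.2371]
tcp_rot: [0.708, 0.707, 0.0, 0.0]
contact_force: [0.2, 0.2, -0.3]
opening: 0.0
finger_force: 0.0
```

```bash
python3 -c "
from h import *
s=telemetry.get_state();print(s['time'],s['qpos'],s['eef_pos']);print(delta(*target(-67.5,.068,.24)))"
```

```text
1.0833 [-7.90843890e-01 -1.00620040e-01  1.98206522e+00  1.16503115e-04
  1.25948045e+00 -7.89681624e-01] [ 0.41948622 -0.28056317  0.23714561]
(array([21.7 , 12.68, -0.29]), array([  0. ,   0. , -95.6]))
```

Emit:
arm_command(
  series=[21.7,12.7,-0.3,0,0,-95.6,1,21.7,12.7,-0.3,0,0,-95.6,1,21.7,12.7,-0.3,0,0,-95.6,1,21.7,12.7,-0.3,0,0,-95.6,1,21.7,12.7,-0.3,0,0,-95.6,1,21.7,12.7,-0.3,0,0,-95.6,1,21.7,12.7,-0.3,0,0,-95.6,1,21.7,12.7,-0.3,0,0,-95.6,1,21.7,12.7,-0.3,0,0,-95.6,1,21.7,12.7,-0.3,0,0,-95.6,1],
)

```text
time: 1.92
eef_pos: [0.5475, -0.0657, 0.2398]
tcp_rot: [0.16, 0.987, -0.0, -0.0]
contact_force: [-1.2, -0.1, 0.1]
opening: -0.001
finger_force: 0.0
```

```bash
python3 -c "
from h import *
print(delta(*target(-67.5,.068,.24)))"
```

```text
(array([ 0.15,  0.17, -0.02]), array([  0. ,  -0. , -23.9]))
```

Emit:
arm_command(
  series=[0,0,0,0,0,-23.9,1,0,0,0,0,0,-23.9,1,0,0,4,0,0,-23.9,1,0,0,8,0,0,-23.9,1,0,0,12,0,0,-23.9,1,0,0,13,0,0,-23.9,1,0,0,13,0,0,-23.9,1,0,0,13,0,0,-23.9,1],
)

```text
time: 2.58
eef_pos: [0.548, -0.0666, 0.1108]
tcp_rot: [-0.045, 0.999, -0.0, 0.0]
contact_force: [0.8, -0.6, -0.0]
opening: 0.003
finger_force: 0.0
```

```bash
python3 - <<'E'
from h import *
st=telemetry.get_state();print(delta(*target(-67.5,.068,.052),st),st['eef_pos'],st['qpos'])
c=vision.read_camera('wrist');T=np.eye(4);T[:3,:3]=R.from_quat(st['tcp_rot']).as_matrix();T[:3,3]=st['eef_pos']
X=np.linalg.inv(T@c['T_tool_cam']);c['rvec']=cv2.Rodrigues(X[:3,:3])[0];c['tvec']=X[:3,3]
overlay(c,(*C,YAW),(0,0,640,480),1,'pics/w1.png')
E
```

```text
(array([0.12, 0.3 , 5.88]), array([-0. ,  0. , -0.4])) [ 0.54800772 -0.0665539   0.11082023] [-3.04675633e-01  1.50049195e-01  1.97368671e+00  2.21864689e-05
  1.01728842e+00 -1.96471051e+00]
```

View pics/w1.png

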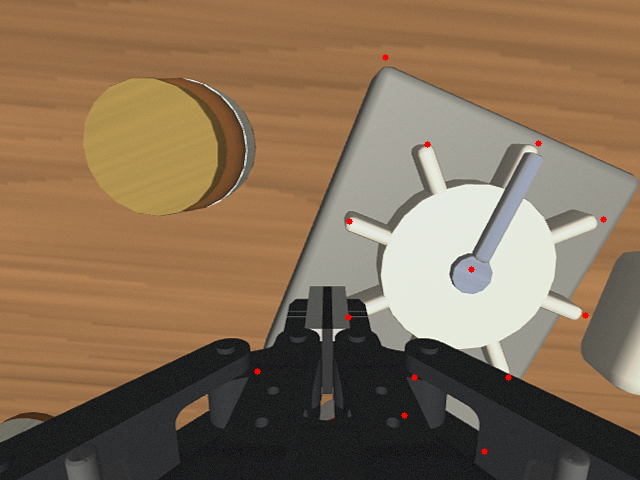

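```bash
python3 - <<'E'
from h import *
from scipy.optimize import least_squares
st=telemetry.get_state()
c=vision.read_camera('wrist');T=np.eye(4);T[:3,:3]=R.from_quat(st['tcp_rot']).as_matrix();T[:3,3]=st['eef_pos']
X=np.linalg.inv(T@c['T_tool_cam']);c['rvec']=cv2.Rodrigues(X[:3,:3])[0];c['tvec']=X[:3,3]
P=W([[.066*np.cos(a),.066*np.sin(a),.066] for a in ang],C,YAW);q=pix(c,P);uv=np.array([(346,221),(424,150),(532,150),(597,222),(580,313)],float)
ids=[int(np.argmin(np.linalg.norm(q-u,axis=1))) for u in uv];print(ids,(q[ids]-uv).round(1).tolist())
f=lambda p:(pix(c,W([[.065*np.cos(a),.065*np.sin(a),.066] for a in ang[ids]],p[:2],p[2]))-uv).ravel()
r=least_squares(f,[*C,YAW]);print(r.x,r.fun.round(1))
E
```

```text
[6, 5, 4, 3, 2] [[3.6, -3.6], [3.9, -9.2], [5.9, -9.9], [5.2, -6.1], [5.0, -1.1]]
[ 0.54262465  0.00249562 -0.29416486] [ 1.7  2.4  0.3 -1.5  0.1 -2.4 -1.4 -0.5 -0.7  2.4]
```

Emit:
arm_command(
  series=[0,0.2,0,0,0,0,1,0,0.2,0,0,0,0,1,0,0.2,2,0,0,0,1,0,0.2,4,0,0,0,1,0,0.2,5.5,0,0,0,1,0,0.2,5.9,0,0,0,1,0,0.2,5.9,0,0,0,1],
)

```text
time: 3.27
eef_pos: [0.5467, -0.0642, 0.0505]
tcp_rot: [-0.045, 0.999, 0.0, -0.001]
contact_force: [-0.3, 0.1, -0.9]
opening: -0.001
finger_force: 0.0
```

```bash
sed -i 's/^C=.*/C=(.5413,.0032);YAW=-.296/' h.py; python3 - <<'E'
from h import *
st=telemetry.get_state();print(st['time'],st['eef_pos'],st['contact_force'],delta(*target(-67.5,.068,.052),st))
# arc clockwise 45 deg about centre, in tool frame of the gap pose
p0,M0=target(-67.5,.068,.052)
for k in range(1,10): p,M=target(-67.5-5*k,.068,.052);print((M0.T@(p-p0)*100).round(2),np.degrees(R.from_matrix(M0.T@M).as_rotvec()).round(1))
E
```

```text
3.2667 [ 0.54674641 -0.06417759  0.05046592] [-0.30368704  0.09260011 -0.92357843] (array([-0.11, -0.04, -0.15]), array([ 0. , -0.1, -0.4]))
[0.59 0.03 0.  ] [0. 0. 5.]
[1.18 0.1  0.  ] [ 0.  0. 10.]
[1.76 0.23 0.  ] [ 0.  0. 15.]
[2.33 0.41 0.  ] [ 0.  0. 20.]
[2.87 0.64 0.  ] [ 0.  0. 25.]
[3.4  0.91 0.  ] [ 0.  0. 30.]
[3.9  1.23 0.  ] [ 0.  0. 35.]
[4.37 1.59 0.  ] [ 0.  0. 40.]
[4.81 1.99 0.  ] [ 0.  0. 45.]
```

Emit:
arm_command(
  series=[0.5,0,0,0,0,5,1,1.1,0.1,0,0,0,10,1,1.65,0.2,0,0,0,15,1,2.2,0.4,0,0,0,20,1,2.75,0.6,0,0,0,25,1,3.3,0.9,0,0,0,30,1,3.8,1.2,0,0,0,35,1,4.25,1.55,0,0,0,40,1,4.7,1.95,0,0,0,44.6,1,4.7,1.95,0,0,0,44.6,1],
)

```text
time: 4.1
eef_pos: [0.4992, -0.049, 0.0526]
tcp_rot: [0.338, 0.941, 0.0, 0.001]
contact_force: [-0.1, -0.5, 0.0]
opening: -0.003
finger_force: 0.0
```

```bash
python3 - <<'E'
from h import *
st=telemetry.get_state();print(st['time'],st['eef_pos'],st['contact_force'],delta(*target(-112.5,.068,.052),st),st['qpos'])
c=vision.read_camera('side');print(fit(c,[*C,YAW]))
cv2.imwrite('pics/s1.png',cv2.resize(c['color'][170:350,280:480],None,fx=3,fy=3,interpolation=cv2.INTER_CUBIC))
E
```

```text
4.1 [ 0.49916426 -0.0489714   0.05262012] [-0.06819071 -0.47417365  0.03978318] (array([ 0.06, -0.09,  0.06]), array([ 0.1,  0.1, -0.1])) [-3.00388334e-01  1.35127399e-01  2.11877409e+00  1.02365730e-04
  8.85341919e-01 -1.18125232e+00]
(array([ 0.54063121,  0.00554484, -0.28997879]), np.float64(-153.87454223632812))
```

View pics/s1.png

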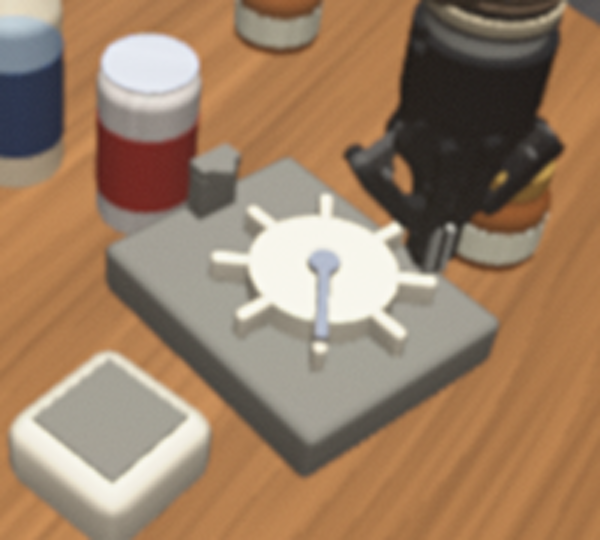

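One click done: the bar now lies at crop (322,340), 3 clicks short, and the counter has not moved.

Emit:
arm_command(
  series=[0.6,0,0,0,0,5,1,1.2,0.05,0,0,0,10,1,1.8,0.15,0,0,0,15,1,2.4,0.35,0,0,0,20,1,2.9,0.55,0,0,0,25,1,3.45,0.85,0,0,0,30,1,3.95,1.15,0,0,0,35,1,4.4,1.5,0,0,0,40,1,4.85,1.9,0,0,0,45,1,4.85,1.9,0,0,0,45,1],
)

```text
time: 4.98
eef_pos: [0.4742, -0.0033, 0.0519]
tcp_rot: [0.672, 0.741, 0.001, 0.001]
contact_force: [-0.1, 0.4, 0.6]
opening: -0.001
finger_force: 0.0
```

```bash
python3 - <<'E'
from h import *
st=telemetry.get_state();print(st['time'],st['eef_pos'],st['contact_force'],delta(*target(-157.5,.068,.052),st),st['qpos'])
c=vision.read_camera('side');print(fit(c,[*C,YAW]))
cv2.imwrite('pics/s2.png',cv2.resize(c['color'][170:350,280:480],None,fx=3,fy=3,interpolation=cv2.INTER_CUBIC))
E
```

```text
4.9833 [ 0.47420058 -0.00331777  0.05193145] [-0.14399209  0.4230516   0.60260216] (array([ 0.  , -0.06, -0.01]), array([0.1, 0. , 0.1])) [-2.21499860e-01  7.86339998e-02  2.18308444e+00  2.18311404e-04
  8.77986909e-01 -3.19217514e-01]
(array([ 0.54037895,  0.0055107 , -0.31229518]), np.float64(-109.65994262695312))
```

View pics/s2.png

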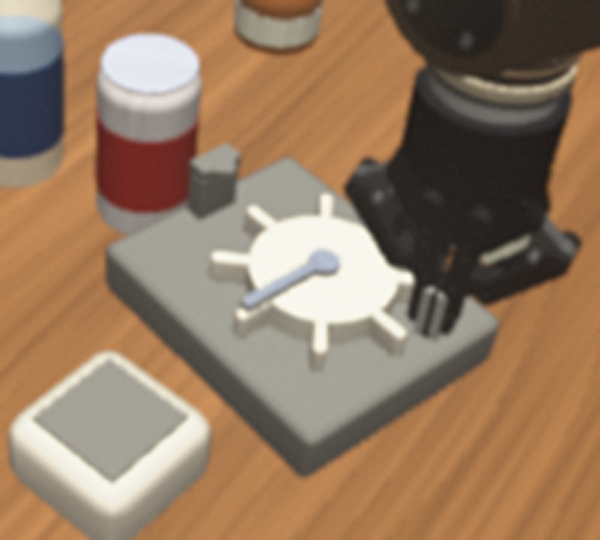

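Second click done: the bar tip is at crop (248,300), pointing to the counter's left, 2 clicks short. The next one brings it to one short.

Emit:
arm_command(
  series=[0.6,0,0,0,0,5,1,1.2,0.05,0,0,0,10,1,1.75,0.15,0,0,0,15,1,2.35,0.35,0,0,0,20,1,2.9,0.6,0,0,0,25,1,3.4,0.85,0,0,0,30,1,3.9,1.2,0,0,0,35,1,4.35,1.55,0,0,0,40,1,4.8,1.95,0,0,0,45,1,4.8,1.95,0,0,0,45,1],
)

```text
time: 5.87
eef_pos: [0.4895, 0.046, 0.0517]
tcp_rot: [0.904, 0.428, 0.001, 0.0]
contact_force: [-0.3, 0.2, 0.8]
opening: -0.005
finger_force: 0.0
```

Emit:
arm_command(
  series=[0,0,0,0,0,0,1,0,0,0,0,0,0,1,0,0,0,0,0,0,1,0,0,0,0,0,0,1],
)

```text
time: 6.2
eef_pos: [0.4881, 0.0457, 0.051]
tcp_rot: [0.904, 0.427, -0.0, 0.0]
contact_force: [-0.1, 0.4, 0.1]
opening: -0.001
finger_force: 0.0
```

```bash
python3 - <<'E'
from h import *
st=telemetry.get_state();print(st['time'],st['eef_pos'],st['contact_force'],delta(*target(-202.5,.068,.052),st),st['qpos'])
c=vision.read_camera('side');print(fit(c,[*C,YAW]))
cv2.imwrite('pics/s3.png',cv2.resize(c['color'][170:350,280:480],None,fx=3,fy=3,interpolation=cv2.INTER_CUBIC))
E
```

```text
6.2 [0.48805424 0.04570268 0.05096999] [-0.0919161   0.41299051  0.14318107] (array([ 0.1 ,  0.01, -0.1 ]), array([0., 0., 0.])) [-1.13921567e-01  1.15535937e-01  2.14472690e+00 -7.20017179e-05
  8.81336834e-01  5.74164567e-01]
(array([ 0.54001639,  0.00512068, -0.2787527 ]), np.float64(-90.05398559570312))
```

View pics/s3.png

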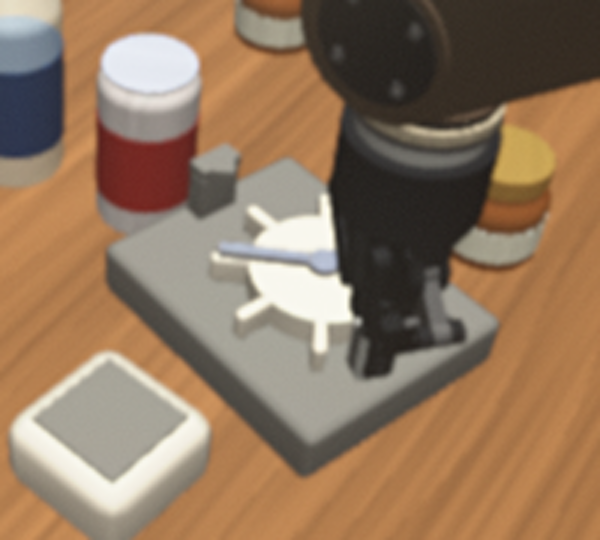

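The third click is in: the bar tip at crop (222,248) is one click short, and it was held there for 0.3 s. Now the last click.

Emit:
arm_command(
  series=[0.65,0,0,0,0,5,1,1.25,0.1,0,0,0,10,1,1.85,0.25,0,0,0,15,1,2.4,0.4,0,0,0,20,1,2.95,0.65,0,0,0,25,1,3.5,0.9,0,0,0,30,1,4,1.25,0,0,0,35,1,4.45,1.6,0,0,0,40,1,4.9,2,0,0,0,45,1,4.9,2,0,0,0,45,1],
)

```text
time: 7.08
eef_pos: [0.5357, 0.071, 0.0512]
tcp_rot: [0.999, 0.048, 0.001, 0.0]
contact_force: [0.7, -0.7, 0.1]
opening: -0.002
finger_force: 0.0
```

```bash
python3 - <<'E'
from h import *
st=telemetry.get_state();print(st['time'],st['eef_pos'],st['contact_force'],delta(*target(-247.5,.068,.052),st),st['qpos'])
c=vision.read_camera('side')
cv2.imwrite('pics/s4.png',cv2.resize(c['color'][170:350,280:480],None,fx=3,fy=3,interpolation=cv2.INTER_CUBIC))
E
```

```text
7.0833 [0.53571357 0.07099794 0.05119897] [ 0.74546393 -0.73544409  0.0836808 ] (array([-0.1 ,  0.  , -0.08]), array([ 0. , -0.1, -0.1])) [-5.60599820e-02  2.16836237e-01  2.02571912e+00  1.42178669e-05
  8.97852783e-01  1.41924054e+00]
```

View pics/s4.png

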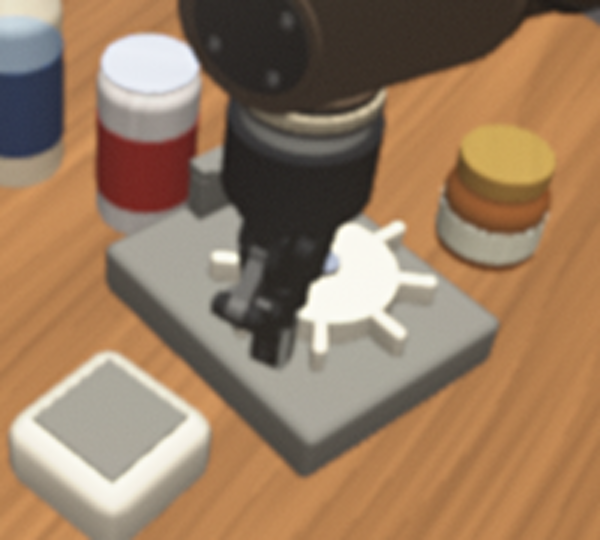

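The bar is hidden behind the fingers, though the visible ribs sit on the click positions. I'll lift straight up and check.

Emit:
arm_command(
  series=[-0.1,0,-1,0,0,0,1,-0.1,0,-3,0,0,0,1,-0.1,0,-6,0,0,0,1,-0.1,0,-10,0,0,0,1,-0.1,0,-14,0,0,0,1,-0.1,0,-18,0,0,0,1,-0.1,0,-21,0,0,0,1,-0.1,0,-21,0,0,0,1,-0.1,0,-21,0,0,0,1,-0.1,0,-21,0,0,0,1],
)

```text
time: 7.97
eef_pos: [0.5329, 0.071, 0.2605]
tcp_rot: [0.999, 0.049, -0.0, -0.0]
contact_force: [0.5, 0.3, -0.0]
opening: 0.001
finger_force: 0.0
```

```bash
python3 - <<'E'
from h import *
st=telemetry.get_state();print(st['time'],st['eef_pos'],st['contact_force'],st['dq'].round(3) if hasattr(st['dq'],'round') else st['dq'])
c=vision.read_camera('side');print(fit(c,[*C,YAW]))
cv2.imwrite('pics/s5.png',cv2.resize(c['color'][170:350,280:480],None,fx=3,fy=3,interpolation=cv2.INTER_CUBIC))
E
```

```text
7.9667 [0.5328554  0.07096335 0.26047029] [ 0.51833209  0.28221597 -0.0267417 ] [ 0.     0.029  0.032 -0.001 -0.003  0.006]
(array([ 0.54083904,  0.00530699, -0.2876146 ]), np.float64(-136.6573486328125))
```

View pics/s5.png

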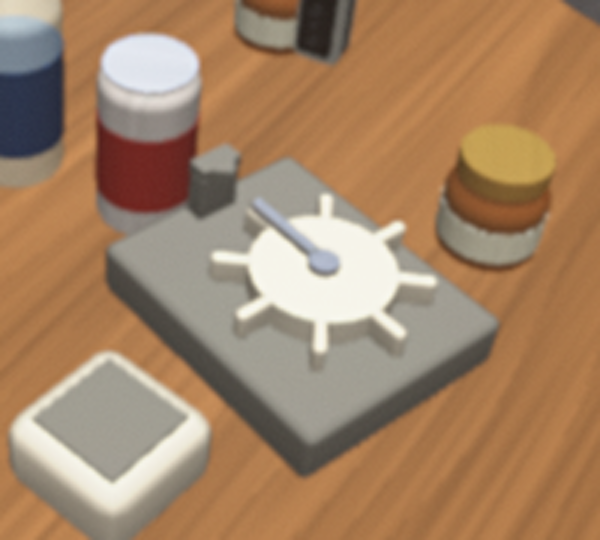

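The bar (crop (258,205) to (323,262)) points at the arrow post. The counter and its neighbours have not moved, and the arm is clear.

```bash
python3 -c "
from plant import ctrl
print(ctrl.sign_off())"
```

```text
the job is handed in; nothing more can be done
None
```

The order counter is at zero: I flicked it four single clicks clockwise until the bar pointed at the arrow post, moved nothing else, and handed the job in; the sign-off returned no verdict.

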